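Load a tyre-pressure sensor into the programmer

ROBOT

A 6-joint arm with a two-finger parallel gripper is mounted at the origin on the work surface. World frame = base frame: x ahead of the robot, y to its left, z up, the work surface at z = 0. Lengths are in mm, angles in rad, forces in N, time in s.
With the tool pointing down it reaches from about 300 to 775 mm from the base axis. Payload 14.6 kg.
Tool frame: the origin (TCP) lies between the finger pads; the fingertips stand 11 mm ahead of it and the grasp point (between the pads) lies 8 mm behind it; z points along the fingers, y is the line along which they close (so a half turn about z gives the same grasp; the last joint's range is limited). The gripper opens to 94 mm and grips with 3 to 60 N. Pads are 16 mm wide; open, the fingers measure 119 mm over their backs; the gripper's body (75 mm by 177 mm) begins 78 mm behind the grasp point.
Start: joints at [-1.349, 0.3, 1.521, -0, 1.321, -0.067], TCP at [156.634, -527.214, 216.446] pointing down, gripper open.
Joint ranges: [-3.03, 3.03], [-0.79, 2.21], [0.23, 2.52], [-1.04, 4.18], [0, 3.07], [-2.55, 2.55]. Speed limits (rad/s): [2.22, 2.22, 2.57, 3.14, 3.14, 3.14].

INTERFACE

Orientations are given as [roll, pitch, yaw] about the fixed x, y, z axes, in that order (R = Rz(yaw) Ry(pitch) Rx(roll)).
In Python, from workcell import arm gives the robot as it stands.
- The arm moves only by the tool apply_moves, never from a script. Its argument "rows" is one flat list of numbers, 5 for each row, row after row: the finger opening in m, from 0 to 0.094, then the shift along the tool's x, y, z in m, then the turn about the tool's z in rad. In form: [gripper, dx, dy, dz, spin, gripper, dx, dy, dz, spin, ...]. A call has 1 to 20 rows; each row shifts and turns the commanded pose from where the row before left it, along the tool's axes as they then stand; what a row does not reach is not made up. A row lasts 1/10 s, in which the tool goes at most 50 mm and 8.59 degrees, less where a joint would pass 70% of its speed; a pose out of reach is approached as far as the arm can. A call is refused whole if a number of a shift passes 0.05 or a number of a turn 0.15, either way. A call with a gripper value outside its range is refused whole. The fingers move at their own pace and stop on an object; "newtons" is the grip in N (left out, the last holds). Time passes only in rows, so rows that do not move let the fingers close. It gives the time, the measured TCP pose, the force, the opening and the grip force at its end, in the units of the state.
- arm.sense(): the state, without advancing time (a new reading comes with each control period).
- arm.snapshot(name): name is "scene" or "top"; returns the picture (420x560x3 uint8, red, green, blue); there is no depth.
- arm.camera_info(name): a dict with "fx", "fy", "cx", "cy" (pixels), "k1" (the pictures are not rectified: a ray, as slopes to the right and down, at radius r is drawn at 1 + k1 r^2 times it, then the intrinsics apply), "position" and "rotation" of the camera in the world. Camera axes: x right, y down, z forward; pixel columns grow to the right and rows downward; lengths in mm; the calibration is good to about 2 mm. A picture is of the moment at which its call begins. camera_info takes no time and is no camera call.
- arm.sign_off(): hands the job in; it is judged then, once.
The state is a dict: "clock": time; "joints": joint angles; "joint_vel": joint speeds; "tau": joint torques, N m; "ee_pos": TCP position; "orientation": TCP orientation; "ft_force": force on the tool from outside, world axes, zero at the start; "ft_torque": the same for the moment, N m; "gripper_width": finger opening in mm; "grasp_force": force on a finger pad.
Only numpy, scipy, OpenCV 4.12 (cv2) and the standard library are available. Lean on these libraries where they do the work, as an engineer would, in place of code of your own. Each camera call takes 0.05 s, during which the arm holds its last target. There are 200 camera calls.

TASK

Get the tyre-pressure sensor with the long metal valve stem programmed: slide the programmer's keeper fork fully open, draw that sensor out of the leaning rack and stand it upright in the slot, stem up, setting it right down on the slot's floor before you let go, not dropping it. Then slide the keeper fully home again so that it straddles the stem, and last press the white start button and let it come back up. Handle the sensor gently, as it is a delicate plastic part, and leave the two short-stemmed sensors, the jar and the wrench where they are.

Things in the scene. Friction and masses are not known exactly. Their poses are not given: they have to be found in the camera images.
- sensor: Tyre-pressure sensor with the long stem: black plastic housing 18 (x) x 48 (y) x 32 (z) mm; a round metal valve stem 12 mm in diameter rises 45 mm from its top along +z. 77 mm tall, about 45 g. Origin: centre of the housing's underside. It starts in one of the rack's pockets, leaning. Take it by the stem with 5 to 12 N; over 25 N on a finger, or over 40 N against the slot, breaks it.
- short_a: Another sensor, same housing, but with a short thick rubber stem 16 mm in diameter, 22 mm long (54 mm tall in all). Stays in its pocket. Origin and axes as for the long one.
- short_b: The second short-stemmed sensor, the same as short_a. Stays in its pocket.
- rack: Fixed aluminium rack, foot 90 (x) x 210 (y) mm, origin centre of underside. Three pockets in a row at y = -72, 0, +72 mm, floor centres 45 mm up at x = 0, inside 22 x 54 mm, 14 mm deep. Pockets and sensors lean 0.70 rad (40 deg) from vertical towards the rack's +x; a sensor must be drawn 15 mm along its own axis to come free. Which pocket holds which sensor varies.
- programmer: Fixed blue console 130 (x) x 210 (y, -95 to +115) x 30 mm, origin centre of underside, below the slot. On it: a grey slot block 60 (x) x 80 (y) mm, top at 54 mm, with a flared lip round the slot up to 63 mm; a keeper fork sliding above the block on rails at the +y side; the start button at the -y side.
- slot (a point): Centre of the slot's floor, 30 mm above the table, axes as the programmer. The slot is 22 (x) x 54 (y) mm inside, 24 mm deep; the sensor's 48 mm width goes along y, either way round. A seated sensor's origin is here, its housing's top 62 mm and its stem's top 107 mm above the table.
- keeper (a joint): Keeper fork's slide: 0 = fully home, 0.055 m = fully open, along the programmer's +y; needs about 2 N. Steel plate 40 mm wide (x), 65 to 70 mm above the table; its 20 mm wide notch opens to -y and takes the stem. Home, its tips reach 16 mm past the slot's centre, covering the slot; open, they are 39 mm short of the centre.
- keeper_tab (a point): Centre of the black upright tab on the keeper fork by which it is slid: 24 (x) x 12 (y) x 30 (z) mm, from 70 to 100 mm above the table; with the keeper home it is 45 mm to +y of the slot's centre. Axes as the programmer.
- start (a joint): Start button's travel: 0 = up, 0.006 m = fully down (5 N); springs back.
- start_top (a point): Centre of the top of the round white start button (28 mm in diameter), 72 mm to -y of the slot's centre. Pressed straight down.
- jar: White plastic jar with a grey lid, 64 mm in diameter, 85 mm tall, loose. Origin: centre of the underside. Stays where it is.
- wrench: Steel wrench about 160 mm long lying loose on the bench beyond the work. Stays where it is.
There are look-alikes about, which are no part of the job. What is shaped like the programmer but orange or yellow is not meant. What is shaped like the sensor but blue is not meant.

How it is judged:
By the outcome, as a careful person would: the job done as asked, in the order asked, and still so for the second after the job is handed in, with the robot touching nothing.
It also fails if it takes over 61 s, if anything falls off the work surface, if the arm or the gripper's body presses on something with over 40 N, if the wrist force passes 120 N, or if a joint passes its speed limit or range.

## Working session

There is one attempt and no reset: what is moved stays moved. The work goes in short steps, Python scripts to look and compute and a tool call to move; the robot and the scene stay as the last step left them, time stands still between calls to the robot, and variables do not carry over. Pictures are saved under pics/ and viewed, at most 10 in all, crops included, and the job is handed in when it is done.

Besides the shell and the picture viewer there is one more tool, called as name(argument=value, ...) on one line, values as JSON. apply_moves: Moves the arm, as the interface text tells. Its arguments: {"type":"object","properties":{"rows":{"type":"array"},"newtons":{"type":"number"}},"required":["rows"]}

```bash
mkdir -p pics
python3 - <<'E'
from workcell import arm
import cv2,json
for n in("scene","top"):
    cv2.imwrite(f"pics/{n}0.png",arm.snapshot(n)[:,:,::-1]); print(n,arm.camera_info(n))
print(arm.sense())
E
```

```text
scene {'fx': 384.98041950390035, 'fy': 384.98041950390035, 'cx': 275.024922641378, 'cy': 200.50910337647602, 'k1': -0.044106613194793136, 'position': array([1149.3677212 ,  198.25283386,  545.87830653]), 'rotation': array([-2.17166735,  0.01909188,  1.9080462 ])}
top {'fx': 453.7517468393707, 'fy': 453.7517468393707, 'cx': 279.7144745512068, 'cy': 211.49624136349783, 'k1': -0.14968023805722389, 'position': array([ 387.85388042,  -19.87616924, 1023.60416581]), 'rotation': array([-3.02742905,  0.0077178 , -1.57389562])}
{'clock': 0.1, 'joints': array([-1.34856069e+00,  3.00411701e-01,  1.52150685e+00, -1.79969851e-05,
        1.32075646e+00, -6.66396721e-02]), 'joint_vel': array([ 7.22223590e-04, -2.75310515e-03, -2.09812473e-03,  9.14488042e-04,
        1.01209377e-05, -3.61111328e-04]), 'tau': array([ 3.32230527e-03, -5.32639790e+01, -3.53281832e+01,  7.09921564e-02,
        2.34986236e-02, -7.03351498e-05]), 'ee_pos': array([ 156.60095915, -526.98963404,  215.95032496]), 'orientation': array([-3.14051155e+00, -5.46801207e-05,  2.88879738e-01]), 'ft_force': array([ 0.25693884, -0.16837516, -0.7193741 ]), 'ft_torque': array([ 0.01364337,  0.02966279, -0.00540077]), 'grasp_force': 0.0, 'gripper_width': 93.78316723786287}
```

View pics/scene0.png

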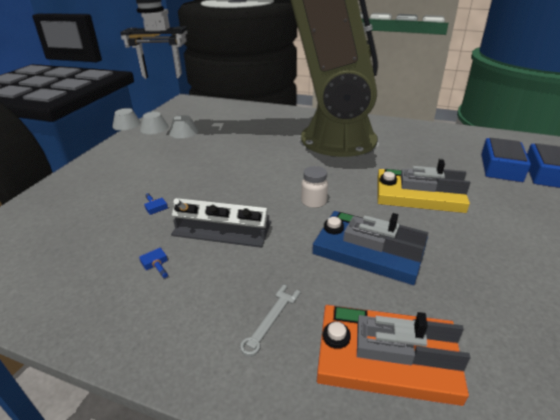

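View pics/top0.png

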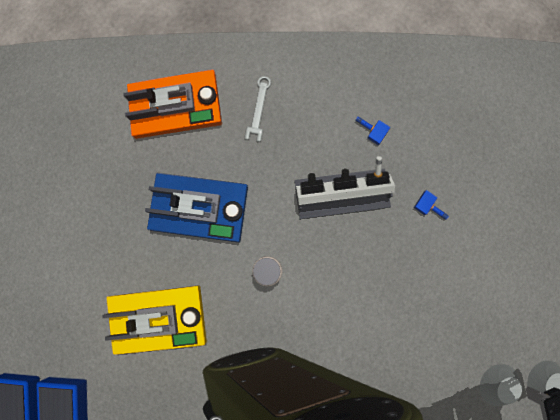

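The long-stemmed candidates are the right pocket of the rack in the top view (378,170), with a metal stem, and the blue loose ones at (375,130) and (428,205), which are excluded by colour. The programmer meant is the blue one at (197,207); the orange (172,103) and yellow (155,320) ones are look-alikes. I'll confirm both in one enlarged composite crop.

```bash
cat > h.py <<'E'
from workcell import arm
import numpy as np,cv2
from scipy.spatial.transform import Rotation as Ro
def cam(n):
    c=arm.camera_info(n); r=np.array(c['rotation'])
    R=Ro.from_euler('xyz',r).as_matrix() if r.shape==(3,) else r
    K=np.array([[c['fx'],0,c['cx']],[0,c['fy'],c['cy']],[0,0,1]])
    return K,np.array([c['k1'],0,0,0,0.]),R,np.array(c['position'])
def ray(n,uv):
    K,d,R,p=cam(n); s=cv2.undistortPoints(np.array([[uv]],float),K,d)[0,0]
    return p,R@np.array([s[0],s[1],1])
def onz(n,uv,z):
    p,v=ray(n,uv); return p+v*(z-p[2])/v[2]
def tri(a,b):
    p,u=ray('scene',a); q,v=ray('top',b)
    s=np.linalg.lstsq(np.c_[u,-v],q-p,rcond=None)[0]
    A,B=p+u*s[0],q+v*s[1]; return (A+B)/2,np.linalg.norm(A-B)
def proj(n,P):
    K,d,R,p=cam(n); t=-R.T@p
    return cv2.projectPoints(np.array(P,float).reshape(-1,3),cv2.Rodrigues(R.T)[0],t,K,d)[0].reshape(-1,2)
def crop(im,x,y,w,h,s): return cv2.resize(im[y:y+h,x:x+w],(w*s,h*s),interpolation=cv2.INTER_CUBIC)
def pair():
    return arm.snapshot('scene')[:,:,::-1],arm.snapshot('top')[:,:,::-1]
E
python3 - <<'E'
from h import *
s,t=cv2.imread('pics/scene0.png'),cv2.imread('pics/top0.png')
a=np.hstack([crop(t,145,165,110,80,3),crop(t,290,150,120,75,4)[:240,:470]]) if 0 else None
A=crop(t,145,165,100,75,4);B=crop(t,300,150,100,75,4);C=crop(s,312,205,120,75,4)[:,:480][:300,:400];C=crop(s,325,205,100,75,4);D=crop(s,170,190,100,75,4)
cv2.imwrite('pics/c1.png',np.vstack([np.hstack([A,B]),np.hstack([C,D])]))
# colour measurements
def comps(im,lo,hi,amin):
    m=cv2.inRange(cv2.cvtColor(im,cv2.COLOR_BGR2HSV),lo,hi);n,l,st,c=cv2.connectedComponentsWithStats(m)
    return [(np.round(c[i],1).tolist(),st[i].tolist()) for i in range(1,n) if st[i,4]>=amin]
print('white top',comps(t,(0,0,200),(180,40,255),40));print('white scene',comps(s,(0,0,200),(180,40,255),40))
for n,im,x,y in(('top',t,145,165),('scene',s,305,200)):
    m=cv2.inRange(cv2.cvtColor(im,cv2.COLOR_BGR2HSV),(100,120,40),(125,255,255));k=np.zeros_like(m);k[y:y+80,x:x+130]=255
    c=max(cv2.findContours(m&k,0,2)[0],key=cv2.contourArea);h=cv2.convexHull(c)
    print(n,cv2.boxPoints(cv2.minAreaRect(c)).round(1).tolist(),cv2.approxPolyDP(h,2,True)[:,0].tolist())
E
```

```text
white top [([205.3, 92.5], [200, 88, 11, 10, 91]), ([259.0, 110.9], [253, 89, 12, 39, 105]), ([231.4, 209.9], [226, 205, 12, 11, 109]), ([188.7, 317.3], [183, 312, 12, 12, 110])]
white scene [([313.4, 186.5], [306, 185, 16, 4, 42]), ([224.9, 209.4], [182, 200, 84, 26, 438]), ([333.7, 220.9], [329, 218, 11, 7, 60]), ([336.8, 329.4], [329, 323, 16, 14, 162])]
top [[146.60000610351562, 229.1999969482422], [154.39999389648438, 171.60000610351562], [247.3000030517578, 184.10000610351562], [239.5, 241.8000030517578]] [[156, 174], [245, 184], [246, 194], [239, 241], [148, 229]]
scene [[310.5, 252.0], [322.5, 213.89999389648438], [425.3999938964844, 246.39999389648438], [413.3999938964844, 284.5]] [[313, 244], [324, 228], [345, 221], [419, 262], [415, 279], [397, 279], [314, 253]]
```

View pics/c1.png

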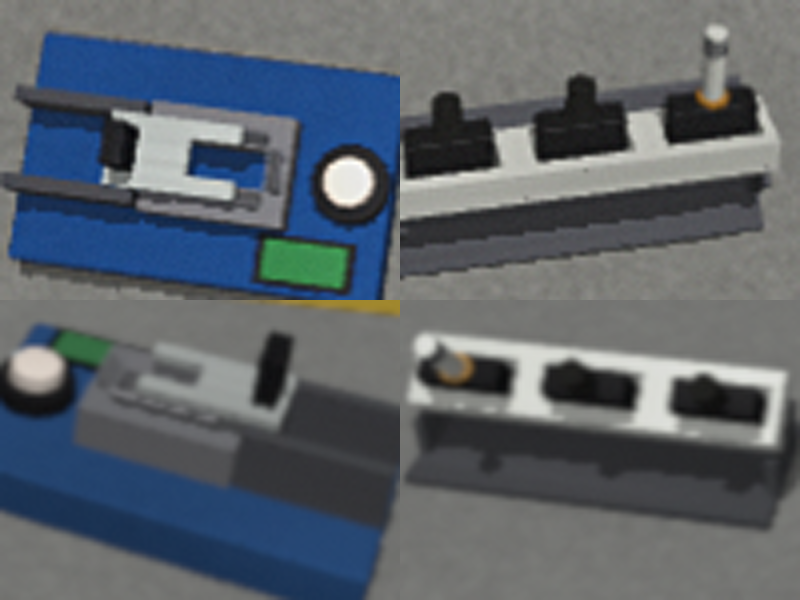

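Confirmed: the light metal stem, with a tip at about (378.6,158) in the top view, is in the right-hand pocket, and the other two are short black stems at about (311,174) and (345,170). The blue programmer has its keeper home, with the black tab at top (175,201) and the button at (231.6,210).

```bash
cat > fit.py <<'E'
from h import *
from scipy.optimize import least_squares
def cp(c,x,y): # composite crop pixel -> image pixel
    ox,oy={'A':(145,165),'B':(300,150),'C':(325,205),'D':(170,190)}[c]
    return [ox+((x%400)+.5)/4-.5, oy+((y%300)+.5)/4-.5]
def fit(obs,g):
    L=np.array([o[2] for o in obs],float); px=np.array([o[1] for o in obs])
    def W(q): return Ro.from_euler('z',q[2]).apply(L)+[q[0],q[1],0]
    def f(q):
        w=W(q); return np.concatenate([proj(o[0],w[i])[0]-px[i] for i,o in enumerate(obs)])
    r=least_squares(f,g,loss='soft_l1',x_scale=[10,10,.1]); return r.x,r.fun.reshape(-1,2)
T,S='top','scene'
prog=[(T,cp('A',45,33),(65,115,30)),(T,cp('A',10,258),(-65,115,30)),(T,cp('A',383,298),(-65,-95,30)),
 (T,cp('A',299,116),(30,-40,54)),(T,cp('A',285,230),(-30,-40,54)),
 (T,cp('A',242,129),(20,-16,70)),(T,cp('A',233,198),(-20,-16,70)),
 (S,cp('C',268,341),(6*0,45+0,100))]
prog[-1]=(S,cp('C',278,338),(0,45,100))
a=np.arctan2(1,1);s,c=np.sin(.7),np.cos(.7)
ax=lambda y,h:(s*h,y,45+c*h)
rack=[(T,cp('B',716,34),ax(-72,77)),(T,cp('B',712,99),ax(-72,32)),(T,cp('B',447,103),ax(72,54)),(T,cp('B',581,84),ax(0,54)),
 (S,cp('D',428,350),ax(-72,77))]
if __name__=='__main__':
    np.set_printoptions(precision=2,suppress=True)
    for n,o,g in(('prog',prog,[390,160,-.1]),('rack',rack,[420,-160,.05])):
        q,r=fit(o,g); print(n,q,'\n',r)
        q2,r2=fit([x for x in o if x[0]==T],g); print('top only',q2)
    print(tri(cp('D',428,350),cp('B',716,34)),tri(cp('C',36,362),cp('A',347,182)))
    print([onz(T,x[1],x[2][2]) for x in prog[:3]])
E
python3 fit.py
```

```text
prog [513.08 162.21  -0.11] 
 [[-0.92  0.03]
 [-0.34  0.85]
 [-0.58  1.56]
 [-0.48  0.12]
 [-0.46 -1.01]
 [ 1.06 -0.87]
 [ 0.9   0.4 ]
 [-2.05  1.53]]
top only [513.36 161.74  -0.12]
rack [ 546.53 -154.76    0.13] 
 [[-0.1  -0.41]
 [-0.15  0.07]
 [-0.47  0.07]
 [-0.24  0.24]
 [-1.58 -1.86]]
top only [ 546.56 -155.15    0.13]
(array([ 604.72, -219.  ,   99.25]), np.float64(3.517935111005113)) (array([502.73,  92.14,  51.15]), np.float64(0.570403206462672))
[array([590.75, 266.97,  30.  ]), array([463.43, 283.12,  30.  ]), array([441.14,  73.94,  30.  ])]
```

apply_moves(rows=[0.04,0,0,0,0.101,0.04,0,0,0,0.101,0.04,0,0,0,0.101,0.04,0,0,0,0.101,0.04,0.0135,-0.038,0,0,0.04,0.0135,-0.038,0,0,0.04,0.0135,-0.038,0,0,0.04,0.0135,-0.038,0,0,0.04,0.0135,-0.038,0,0,0.04,0.0135,-0.038,0,0,0.04,0.0135,-0.038,0,0,0.04,0.0135,-0.038,0,0,0.04,0.0135,-0.038,0,0,0.04,0.0135,-0.038,0,0,0.04,0.0135,-0.038,0,0,0.04,0.0135,-0.038,0,0,0.04,0.0135,-0.038,0,0,0.04,0.0135,-0.038,0,0,0.04,0.0135,-0.038,0,0,0.04,0.0135,-0.038,0,0], newtons=8)

```text
clock: 2.1
ee_pos: [441.4, 53.7, 216.3]
orientation: [3.141, 0.0, -0.115]
ft_force: [1.2, -0.0, -0.5]
gripper_width: 40.0
grasp_force: 0.0
```

apply_moves(rows=[0.04,0.0147,-0.0402,0,0,0.04,0.0147,-0.0402,0,0,0.04,0.0147,-0.0402,0,0,0.04,0.0147,-0.0402,0,0,0.04,0,0,0.04,0,0.04,0,0,0.036,0,0.04,0,0,0,0])

```text
clock: 2.8
ee_pos: [515.7, 204.4, 135.9]
orientation: [3.138, 0.008, -0.115]
ft_force: [-0.4, -0.3, 0.7]
gripper_width: 40.0
grasp_force: 0.0
```

Run:
```python
from h import *
s,t=pair(); cv2.imwrite('pics/s1.png',s);cv2.imwrite('pics/t1.png',t)
A=crop(t,140,160,100,75,4);C=crop(s,325,175,100,105,4)
cv2.imwrite('pics/c2.png',np.hstack([np.vstack([A,np.zeros((120,400,3),np.uint8)]),C]))
print(arm.sense()['ee_pos'],proj('scene',[518,207,85]),proj('scene',arm.sense()['ee_pos']-[0,0,-11+22]))
```

```text
[518.11372518 204.84346621 141.21443013] [[390.94092562 221.77908055]] [[393.39637816 202.55734208]]
```

View pics/c2.png

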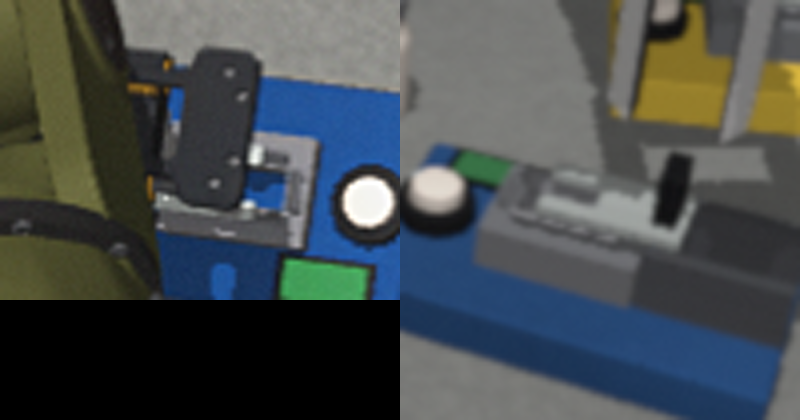

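The fingers straddle the tab: tips at scene (381,203) and (408,210), tab at (395,214). Next I'll lower and grip the tab.

apply_moves(rows=[0.04,0,-0.003,0.03,0,0.04,0,0,0.025,0,0.04,0,0,0,0,0.04,0,0,0,0,0.0,0,0,0,0,0.0,0,0,0,0,0.0,0,0,0,0,0.0,0,0,0,0,0.0,0,0,0,0,0.0,0,0,0,0], newtons=10)

```text
clock: 3.9
ee_pos: [518.6, 208.0, 86.0]
orientation: [-3.141, -0.001, -0.115]
ft_force: [-0.8, -0.4, 6.1]
gripper_width: 12.1
grasp_force: 10.0
```

apply_moves(rows=[0.0,0,-0.006,-0.0015,0,0.0,0,-0.01,0,0,0.0,0,-0.01,0,0,0.0,0,-0.01,0,0,0.0,0,-0.01,0,0,0.0,0,-0.006,0,0,0.0,0,-0.002,0,0,0.0,0,0,0,0,0.0,0,0,0,0], newtons=20)

```text
clock: 4.8
ee_pos: [525.3, 261.1, 86.1]
orientation: [3.141, -0.001, -0.116]
ft_force: [10.2, -3.4, -11.2]
gripper_width: 12.2
grasp_force: 20.0
```

apply_moves(rows=[0.0,0.001,-0.002,0,0,0.0,0,0,0,0,0.0,0.0,-0.002,0,0,0.0,0,0,0,0,0.0,0,0,0,0])

```text
clock: 5.3
ee_pos: [525.5, 261.6, 85.9]
orientation: [3.134, 0.003, -0.116]
ft_force: [-2.8, -28.8, 1.9]
gripper_width: 12.0
grasp_force: 20.0
```

Keeper is at its open stop: 54 mm of travel, then the force rose to 29 N. I'll relax, release and go above the rack.

apply_moves(rows=[0.0,0,0.003,0,0,0.04,0,0,0,0,0.04,0,0,0,0,0.04,0,0,0,0,0.04,0,0,-0.03,0,0.04,0,0,-0.04,0,0.04,0,0,-0.04,0,0.04,0,0,0,-0.123,0.04,0,0,0,-0.123,0.04,0,0.03,0,0,0.04,0,0.04,0,0,0.04,0,0.04,0,0,0.04,0,0.04,0,0,0.04,0,0.04,0,0,0.04,0,0.04,0,0,0.04,0,0.04,0,0,0.04,0,0.04,0,0,0.04,0,0.04,0,0,0.04,0,0.04,0,0,0.04,0,0.04,0,0])

```text
clock: 7.3
ee_pos: [581.9, -165.2, 197.2]
orientation: [3.142, -0.0, 0.131]
ft_force: [1.1, 1.0, 0.4]
gripper_width: 40.0
grasp_force: 0.0
```

Run:
```python
from h import *
s,t=pair(); cv2.imwrite('pics/s2.png',s);cv2.imwrite('pics/t2.png',t)
A=crop(t,140,165,100,75,4);B=crop(t,300,150,100,75,4);C=crop(s,325,205,100,75,4);D=crop(s,160,180,100,75,4)
cv2.imwrite('pics/c3.png',np.vstack([np.hstack([A,B]),np.hstack([C,D])]))
print(arm.sense()['ee_pos'],arm.sense()['orientation'])
```

```text
[ 581.76848548 -167.64315065  196.64650892] [3.14114651e+00 8.20858319e-05 1.27211412e-01]
```

View pics/c3.png

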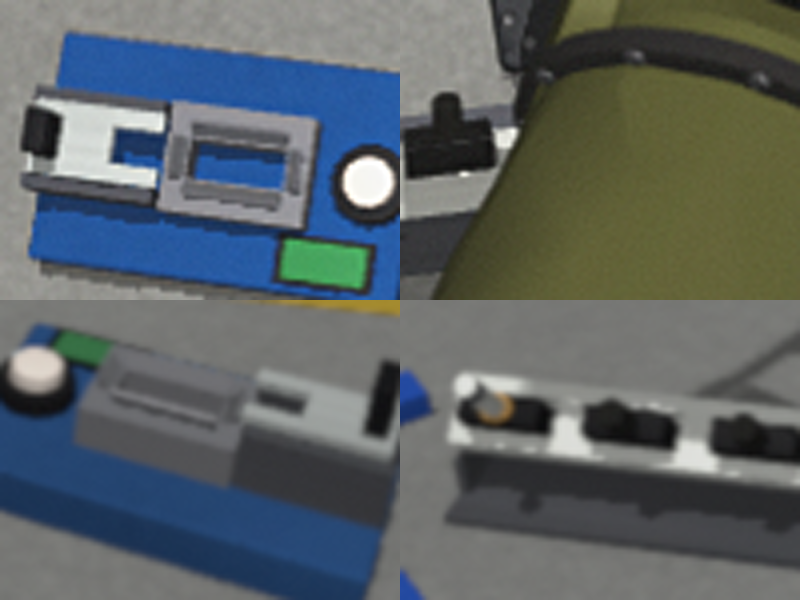

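The keeper is open and the slot is clear. Block corners in crop A are about (170,100), (320,120), (303,228) and (162,208).

Run:
```python
from fit import *
np.set_printoptions(precision=2,suppress=True)
def c4(x,y): return [140+(x+.5)/4-.5,165+(y+.5)/4-.5]
def c5(x,y): return [325+(x+.5)/4-.5,205+(y-300+.5)/4-.5]
b=[(T,c4(170,100),(30,40,54)),(T,c4(320,120),(30,-40,54)),(T,c4(303,228),(-30,-40,54)),(T,c4(162,208),(-30,40,54))]
k=[(T,c4(67,33),(65,115,30)),(T,c4(30,258),(-65,115,30)),(T,c4(403,298),(-65,-95,30)),(T,c4(165,108),(20,39,70)),(T,c4(157,189),(-20,39,70))]
for o in(b,k,b+k):
    q,r=fit(o,[513,162,-.1]);print(q,np.abs(r).max(),r.mean(0))
print('hole',onz(T,c4(238,167),30),'btn',tri(c5(36,362),c4(367,182)))
for z in (40,45,50): print(onz(T,c4(367,182),z))
sc=[(S,c5(75,443),(30,-40,30)),(S,c5(230,484),(30,40,30)),(S,c5(82,403),(30,-40,54)),(S,c5(245,446),(30,40,54)),(S,c5(108,346),(-30,-40,54))]
print(fit(sc,[513,162,-.1]))
```

```text
[512.69 161.52  -0.13] 1.2741261791350098 [ 0.07 -0.  ]
[515.17 161.37  -0.11] 1.238841429035574 [-0.09 -0.04]
[513.59 161.31  -0.12] 1.4727209196705076 [0.02 0.08]
hole [513.97 166.38  30.  ] btn (array([502.73,  92.14,  51.15]), np.float64(0.570403206462672))
[504.1   93.14  40.  ]
[503.51  92.56  45.  ]
[502.92  91.99  50.  ]
(array([509.45, 164.16,  -0.07]), array([[ 0.29,  0.21],
       [ 0.79, -0.25],
       [-0.47,  1.09],
       [-1.22,  0.01],
       [ 0.36, -1.14]]))
```

apply_moves(rows=[0.04,0.004,0.026,0.02,0,0.04,0.004,0.026,0.02,0,0.04,0,0,0,0,0.04,0,0,0,0])

```text
clock: 7.8
ee_pos: [596.5, -213.6, 156.8]
orientation: [-3.141, 0.001, 0.131]
ft_force: [-0.8, -0.5, 0.6]
gripper_width: 40.0
grasp_force: 0.0
```

apply_moves(rows=[0.04,0,0.003,0.03,0,0.04,0,0,0.03,0,0.04,0,0,0.01,0,0.04,0,0,0,0,0.04,0,0,0,0])

```text
clock: 8.3
ee_pos: [597.6, -217.1, 88.9]
orientation: [3.141, -0.002, 0.131]
ft_force: [1.1, 0.6, 0.3]
gripper_width: 39.9
grasp_force: 0.0
```

Run:
```python
from h import *
e=arm.sense();print(e['ee_pos'],e['ft_force'])
s=arm.snapshot('scene')[:,:,::-1]; cv2.imwrite('pics/s3.png',s)
cv2.imwrite('pics/c4.png',crop(s,130,150,110,80,6)); print(proj('scene',e['ee_pos']+[0,0,8]))
```

```text
[ 597.64064456 -217.09122006   88.87263972] [1.08192332 0.57098515 0.30769945]
[[178.54113449 201.2468373 ]]
```

View pics/c4.png

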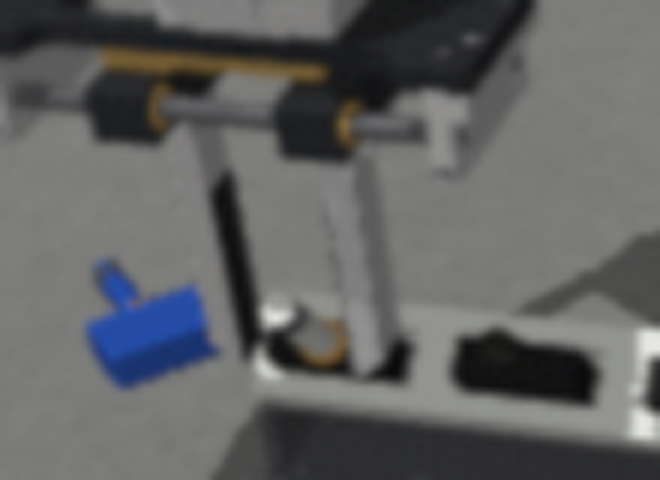

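The stem is between the fingers (crop: stem from (280,310) to (320,345), fingertips (245,355) and (370,372)). I'll close gently.

apply_moves(rows=[0.03,0,0.001,0.002,0,0.02,0,0,0,0,0.0,0,0,0,0,0.0,0,0,0,0,0.0,0,0,0,0,0.0,0,0,0,0,0.0,0,0,0,0], newtons=8)

```text
clock: 9.05
ee_pos: [597.1, -218.6, 85.1]
orientation: [3.141, -0.0, 0.131]
ft_force: [0.8, -1.7, 1.2]
gripper_width: 11.8
grasp_force: 8.0
```

apply_moves(rows=[0.0,0.0032,0,-0.0038,0,0.0,0.0032,0,-0.0038,0,0.0,0.0032,0,-0.0038,0,0.0,0.0032,0,-0.0038,0,0.0,0.0032,0,-0.0038,0,0.0,0.0032,0,-0.0038,0,0.0,0,0,0,0], newtons=8)

```text
clock: 9.75
ee_pos: [616.6, -215.8, 108.4]
orientation: [3.141, -0.001, 0.131]
ft_force: [0.2, 0.0, -0.0]
gripper_width: 11.4
grasp_force: 8.0
```

apply_moves(rows=[0.0,0.003,0,-0.01,0,0.0,0,0,-0.02,0,0.0,0,0,-0.03,0,0.0,0,0,-0.03,0,0.0,0,0,0,0,0.0,0,0,0,0])

```text
clock: 10.35
ee_pos: [619.1, -215.5, 198.3]
orientation: [3.141, -0.001, 0.131]
ft_force: [-0.3, -0.2, -0.6]
gripper_width: 11.5
grasp_force: 8.0
```

Run:
```python
from h import *
e=arm.sense();print(e['ee_pos'],e['ft_force'],e['grasp_force'],e['gripper_width'])
s,t=pair(); cv2.imwrite('pics/s4.png',s)
cv2.imwrite('pics/c5.png',np.hstack([crop(s,130,130,100,130,4),crop(t,300,120,100,130,4)])); print(proj('scene',e['ee_pos']+[0,0,8]))
```

```text
[ 619.06585045 -215.51498474  198.29691013] [-0.25194529 -0.1649793  -0.62975578] 7.998489886522293 11.461346735396418
[[164.02509849 159.56653839]]
```

View pics/c5.png

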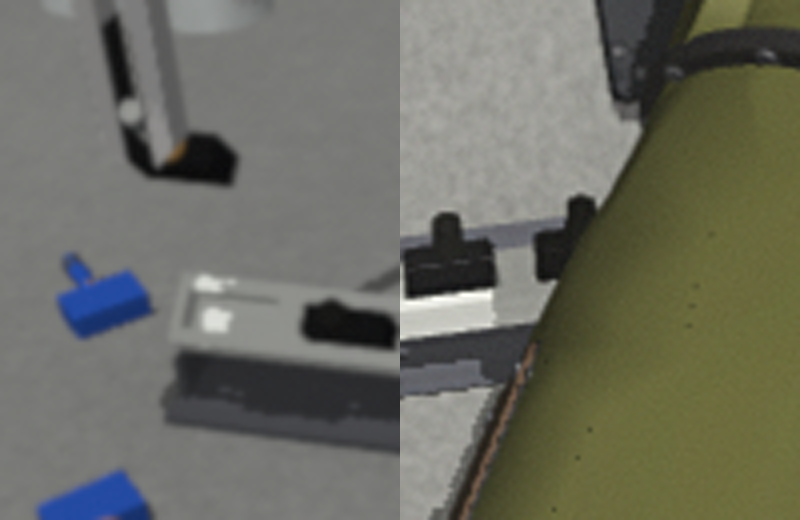

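The sensor is drawn out and held at about its original 40° lean: stem tip at scene (162,157), housing's top face turned to the camera. I'll ease the grip to 5 N to see whether it swings upright by gravity.

apply_moves(rows=[0.0,0,0,0,0,0.0,0,0,0,0,0.0,0,0,0,0,0.0,-0.02,0,0,0,0.0,-0.02,0,0,0,0.0,-0.01,0,0,0,0.0,-0.005,0,0,0,0.0,0,0,0,0], newtons=5)

```text
clock: 11.25
ee_pos: [564.4, -222.8, 198.0]
orientation: [3.141, -0.0, 0.13]
ft_force: [-0.3, -0.3, -1.6]
gripper_width: 11.9
grasp_force: 5.0
```

```bash
cat > tilt.py <<'E'
from h import *
import sys
e=arm.sense();s=arm.snapshot('scene')[:,:,::-1]; cv2.imwrite('pics/'+sys.argv[1]+'.png',s)
g=e['ee_pos']+[0,0,8];u,v=proj('scene',g)[0];print(e['ee_pos'],e['gripper_width'],u,v)
x,y=int(u)-35,int(v)-15
m=cv2.inRange(cv2.cvtColor(s,cv2.COLOR_BGR2GRAY),0,35)[y:y+60,x:x+75]
n,l,st,c=cv2.connectedComponentsWithStats(m);print([(st[i]+[x,y,0,0,0]).tolist() for i in range(1,n) if st[i,4]>30])
for th in (0,.2,.4,.7):  # expected housing bbox bottom and tip, grasp at h=63
    yaw=e['orientation'][2];R=Ro.from_euler('z',yaw)*Ro.from_euler('y',th)
    P=[[a*9,b*24,d-63] for a in(-1,1) for b in(-1,1) for d in(0,32)]+[[0,0,14]]
    q=proj('scene',g+R.apply(P));print(th,q[:8].min(0).round(1),q[:8].max(0).round(1),'tip',q[8].round(1))
E
python3 tilt.py s5
python3 - <<'E'
import sys;sys.path.insert(0,'.')
from h import *
s=cv2.imread('pics/s5.png');cv2.imwrite('pics/c6.png',crop(s,130,110,80,80,6))
E
```

```text
[ 564.44960672 -222.80442274  198.00365554] 11.93706877000474 176.06805291433975 146.66869421516057
[[174, 149, 24, 14, 164]]
0 [165.8 157.4] [193.4 177.2] tip [174.9 140.3]
0.2 [167.2 155. ] [195.4 174.3] tip [174.4 141. ]
0.4 [168.5 152.3] [197.  170.5] tip [173.9 142. ]
0.7 [170.2 147.9] [198.8 163.3] tip [173.3 143.8]
```

View pics/c6.png

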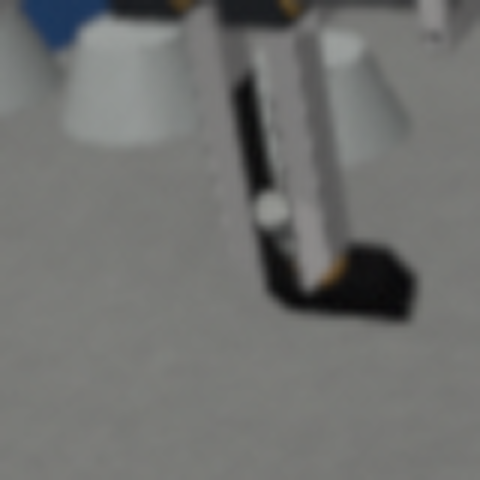

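No swing: tilt is still 0.7 rad (housing bottom at v≈163 matches the 0.7 model). I'll right it by gently pressing the housing flat against the fixed console's long +x side. First, I'll transfer there.

apply_moves(rows=[0.0,0,0,0,0.124,0.0,0,0,0,0.124,0.0,0.0022,-0.0356,0,0,0.0,0.0022,-0.0356,0,0,0.0,0.0022,-0.0356,0,0,0.0,0.0022,-0.0356,0,0,0.0,0.0022,-0.0356,0,0,0.0,0.0022,-0.0356,0,0,0.0,0.0022,-0.0356,0,0,0.0,0.0022,-0.0356,0,0,0.0,0.0022,-0.0356,0,0,0.0,0.0022,-0.0356,0,0,0.0,0,0,0.03,0,0.0,0,0,0.03,0,0.0,0,0,0,0,0.0,0,0,0,0], newtons=8)

```text
clock: 12.9
ee_pos: [628.3, 128.5, 138.3]
orientation: [3.142, 0.0, -0.117]
ft_force: [-0.1, 0.1, -0.7]
gripper_width: 11.7
grasp_force: 8.0
```

```bash
python3 tilt.py s6
```

```text
[628.2916199  128.52602312 138.26447622] 11.668235818730466 342.64607243674226 222.31408153486197
[[324, 223, 11, 11, 45], [351, 227, 11, 12, 79]]
0 [325.3 229.9] [356.1 257.3] tip [343.3 215.7]
0.2 [327.5 226.9] [357.2 253.1] tip [342.8 216.7]
0.4 [328.8 223.7] [358.5 247.9] tip [342.3 218. ]
0.7 [330.6 218.5] [361.5 238.9] tip [341.5 220.2]
```

apply_moves(rows=[0.0,0,0,0.03,0,0.0,0,0,0.03,0,0.0,0,0,0.019,0,0.0,0,0,0,0,0.0,0,0,0,0,0.0,-0.005,0,0,0,0.0,-0.005,0,0,0,0.0,-0.005,0,0,0,0.0,0,0,0,0])

```text
clock: 13.85
ee_pos: [613.2, 130.2, 59.9]
orientation: [-3.141, -0.002, -0.117]
ft_force: [3.2, -0.8, 2.1]
gripper_width: 11.6
grasp_force: 8.0
```

apply_moves(rows=[0.0,-0.004,0,0,0,0.0,-0.004,0,0,0,0.0,-0.004,0,0,0,0.0,-0.004,0,0,0,0.0,0,0,0,0])

```text
clock: 14.35
ee_pos: [596.3, 132.0, 58.5]
orientation: [3.141, 0.001, -0.117]
ft_force: [0.8, 0.7, -2.1]
gripper_width: 11.3
grasp_force: 8.0
```

```bash
python3 tilt.py s7
```

```text
[596.33505897 132.0398872   58.46562562] 11.343347328987313 344.3706879778133 246.52866004928768
[[332, 253, 27, 18, 250]]
0 [328.5 252.3] [356.5 277.5] tip [345.  240.8]
0.2 [330.6 249.6] [357.5 273.4] tip [344.5 241.8]
0.4 [331.7 246.5] [358.7 268.5] tip [344.1 243. ]
0.7 [333.4 241.8] [361.4 260.1] tip [343.4 245.1]
```

apply_moves(rows=[0.0,-0.004,0,0,0,0.0,-0.004,0,0,0,0.0,-0.002,0,0,0,0.0,0,0,0,0,0.0,0,0,0,0])

```text
clock: 14.9
ee_pos: [587.0, 133.1, 58.6]
orientation: [3.141, 0.001, -0.117]
ft_force: [1.0, -0.5, 0.0]
gripper_width: 12.1
grasp_force: 8.0
```

```bash
python3 tilt.py s8
```

```text
[586.95912869 133.13458364  58.59148394] 12.074720279023916 345.90302543229507 243.4612789452554
[[324, 228, 13, 7, 69], [332, 250, 27, 21, 307]]
0 [330.1 249.4] [357.9 274.3] tip [346.5 237.8]
0.2 [332.2 246.6] [358.9 270.2] tip [346.1 238.7]
0.4 [333.3 243.6] [360.  265.4] tip [345.6 239.9]
0.7 [334.9 238.9] [362.7 257.1] tip [344.9 242. ]
```

apply_moves(rows=[0.0,-0.002,0,0,0,0.0,0,0,0,0,0.0,0,0,0,0])

```text
clock: 15.25
ee_pos: [585.2, 133.3, 58.8]
orientation: [3.142, -0.0, -0.117]
ft_force: [1.9, -0.1, -0.1]
gripper_width: 11.7
grasp_force: 8.0
```

apply_moves(rows=[0.0,-0.002,0,0,0,0.0,0,0,0,0,0.0,0,0,0,0])

```text
clock: 15.55
ee_pos: [583.2, 133.6, 58.8]
orientation: [-3.142, 0.0, -0.117]
ft_force: [1.9, -0.3, 1.3]
gripper_width: 11.6
grasp_force: 8.0
```

```bash
python3 tilt.py s9
```

```text
[583.16936695 133.59067495  58.76371212] 11.602372983264013 346.52676736824947 242.1903808783999
[[324, 227, 13, 8, 75], [333, 249, 27, 22, 331]]
0 [330.8 248.1] [358.5 272.9] tip [347.2 236.5]
0.2 [332.9 245.4] [359.5 268.9] tip [346.7 237.5]
0.4 [333.9 242.4] [360.5 264.1] tip [346.2 238.7]
0.7 [335.6 237.8] [363.2 255.9] tip [345.6 240.7]
```

apply_moves(rows=[0.0,-0.002,0,0,0,0.0,0,0,0,0,0.0,0,0,0,0])

```text
clock: 15.9
ee_pos: [581.1, 133.8, 58.7]
orientation: [-3.142, 0.0, -0.117]
ft_force: [0.9, -0.2, 0.9]
gripper_width: 11.9
grasp_force: 8.0
```

apply_moves(rows=[0.0,-0.0015,0,0,0,0.0,0,0,0,0,0.0,0,0,0,0])

```text
clock: 16.2
ee_pos: [579.7, 134.0, 58.7]
orientation: [-3.142, 0.0, -0.117]
ft_force: [2.1, 0.1, 0.3]
gripper_width: 11.7
grasp_force: 8.0
```

```bash
python3 tilt.py s10
```

```text
[579.69719542 133.98761109  58.74380366] 11.676718047714182 347.0749438721507 241.10346307805986
[[324, 226, 14, 9, 80], [333, 249, 27, 22, 344]]
0 [331.4 247.1] [359.  271.8] tip [347.7 235.4]
0.2 [333.4 244.3] [360.  267.8] tip [347.3 236.4]
0.4 [334.5 241.4] [361. 263.] tip [346.8 237.6]
0.7 [336.1 236.7] [363.6 254.8] tip [346.1 239.6]
```

apply_moves(rows=[0.0,-0.0015,0,0,0,0.0,0,0,0,0,0.0,0,0,0,0])

```text
clock: 16.55
ee_pos: [578.2, 134.2, 58.8]
orientation: [-3.142, 0.0, -0.117]
ft_force: [1.4, -1.0, 0.9]
gripper_width: 12.0
grasp_force: 8.0
```

```bash
python3 tilt.py s11
python3 - <<'E'
from h import *
s=cv2.imread('pics/s11.png');cv2.imwrite('pics/c7.png',crop(s,310,210,70,75,8))
E
```

```text
[578.23448437 134.15972583  58.7517705 ] 12.026227114872862 347.30800691113257 240.641814302213
[[324, 225, 14, 10, 82], [333, 249, 27, 22, 348]]
0 [331.6 246.6] [359.2 271.3] tip [348. 235.]
0.2 [333.7 243.9] [360.2 267.3] tip [347.5 235.9]
0.4 [334.8 240.9] [361.2 262.6] tip [347.  237.1]
0.7 [336.4 236.3] [363.8 254.4] tip [346.4 239.1]
```

View pics/c7.png

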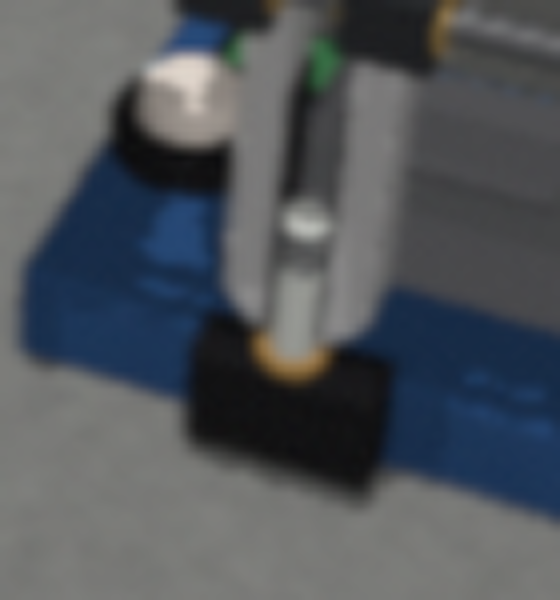

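apply_moves(rows=[0.0,-0.0015,0,0,0,0.0,0,0,0,0,0.0,0,0,0,0])

```text
clock: 16.9
ee_pos: [576.7, 134.3, 58.8]
orientation: [3.142, 0.0, -0.117]
ft_force: [1.8, -1.0, 1.4]
gripper_width: 11.5
grasp_force: 8.0
```

apply_moves(rows=[0.0,-0.001,0,0,0,0.0,0,0,0,0,0.0,0,0,0,0])

```text
clock: 17.2
ee_pos: [575.8, 134.5, 58.8]
orientation: [-3.142, -0.0, -0.117]
ft_force: [2.0, 0.1, 1.1]
gripper_width: 11.6
grasp_force: 8.0
```

```bash
python3 tilt.py s12
```

```text
[575.76446227 134.47127743  58.76299973] 11.563772802575553 347.71076757650974 239.86839321638666
[[324, 224, 14, 11, 84], [333, 248, 27, 23, 356]]
0 [332.  245.9] [359.6 270.4] tip [348.4 234.2]
0.2 [334.1 243.2] [360.5 266.5] tip [347.9 235.2]
0.4 [335.2 240.2] [361.6 261.8] tip [347.5 236.3]
0.7 [336.8 235.6] [364.2 253.6] tip [346.8 238.3]
```

```bash
cat > pose.py <<'E'
from h import *
from scipy.optimize import least_squares
import sys
np.set_printoptions(precision=2,suppress=True)
def pose(s,ee,yaw):
    g=cv2.cvtColor(s,cv2.COLOR_BGR2GRAY).astype(np.uint8)
    u,v=proj('scene',ee+[0,0,8])[0].astype(int); x0,y0=u-20,v-14
    sub=cv2.resize(g[y0:y0+50,x0:x0+42],None,fx=8,fy=8,interpolation=cv2.INTER_CUBIC)
    m=cv2.inRange(sub,0,45); m[:160]=0
    c=max(cv2.findContours(m,0,2)[0],key=cv2.contourArea)[:,0].astype(float)
    k=lambda p:np.array(p)/8+[x0,y0]-.4375
    bl=c[np.argmax(c[:,1]-2.5*c[:,0])]; br=c[np.argmax(c[:,1]+.6*c[:,0])]
    tl=c[np.argmin(c[:,0]+.7*c[:,1])]; tr=c[np.argmin(c[:,1]-1.5*c[:,0])]
    b=cv2.inRange(sub,185,255); b[:60]=0; b[200:]=0; b[:,:100]=0; b[:,240:]=0
    n,l,st,ce=cv2.connectedComponentsWithStats(b); i=1+np.argmax(st[1:,4]) if n>1 else 0
    return k(bl),k(br),k(tl),k(tr),(k(ce[i]) if i else None,st[i].tolist())
if __name__=='__main__':
    for n,ee in(('s9',[583.2,133.6,58.8]),('s11',[578.2,134.2,58.8]),('s12',[575.8,134.5,58.8])):
        r=pose(cv2.imread(f'pics/{n}.png'),np.array(ee),-.117); print(n,*r)
        for th in(-.1,0,.1,.2):
            R=Ro.from_euler('z',-.117)*Ro.from_euler('y',th)
            q=proj('scene',np.array(ee)+[0,0,8]+R.apply([[9,-24,-63],[9,24,-63],[-9,-24,-31],[-9,24,-31],[0,0,14]]));print('   ',th,*q)
E
python3 pose.py
```

```text
s9 [325.56 256.06] [367.44 267.56] [325.56 247.56] [367.44 248.31] (array([347.15, 239.45]), [157, 88, 32, 16, 382])
    -0.1 [329.78 267.26] [353.3  274.58] [334.3  249.37] [357.99 256.3 ] [347.4  236.08]
    0 [330.79 265.69] [354.17 272.92] [334.85 248.12] [358.48 255.01] [347.18 236.49]
    0.1 [331.82 263.89] [355.07 271.03] [335.38 246.79] [358.98 253.63] [346.95 236.95]
    0.2 [332.86 261.86] [355.99 268.92] [335.91 245.39] [359.47 252.18] [346.72 237.47]
s11 [326.56 247.19] [364.31 267.69] [326.56 245.69] [368.44 248.69] (array([347.62, 237.92]), [164, 97, 11, 4, 28])
    -0.1 [330.63 265.64] [354.06 272.88] [335.13 247.83] [358.72 254.69] [348.21 234.53]
    0 [331.63 264.09] [354.91 271.25] [335.67 246.59] [359.21 253.41] [347.99 234.93]
    0.1 [332.65 262.3 ] [355.8  269.37] [336.2  245.27] [359.7  252.04] [347.77 235.39]
    0.2 [333.68 260.3 ] [356.72 267.28] [336.72 243.88] [360.19 250.6 ] [347.54 235.9 ]
s12 [326.56 246.06] [354.69 270.56] [326.56 245.19] [368.44 248.81] (array([348.02, 236.66]), [164, 92, 17, 11, 146])
    -0.1 [331.04 264.87] [354.42 272.08] [335.54 247.1 ] [359.08 253.92] [348.6  233.79]
    0 [332.03 263.32] [355.28 270.45] [336.07 245.86] [359.57 252.64] [348.38 234.19]
    0.1 [333.05 261.54] [356.16 268.58] [336.6  244.55] [360.06 251.28] [348.16 234.64]
    0.2 [334.08 259.55] [357.07 266.5 ] [337.12 243.16] [360.54 249.85] [347.93 235.16]
```

The housing is about upright against the console side. I'll back off 3 mm and press the flat bottom lightly on the bench to square it, which also gives the grip height.

apply_moves(rows=[0.0,0.003,0,0,0,0.0,0,0,0.002,0,0.0,0,0,0,0,0.0,0,0,0,0])

```text
clock: 17.65
ee_pos: [578.5, 134.1, 56.5]
orientation: [3.141, 0.001, -0.117]
ft_force: [-0.8, -0.5, -0.2]
gripper_width: 11.6
grasp_force: 8.0
```

apply_moves(rows=[0.0,0,0,0.001,0,0.0,0,0,0,0,0.0,0,0,0,0])

```text
clock: 17.95
ee_pos: [578.7, 134.1, 55.7]
orientation: [-3.142, 0.0, -0.117]
ft_force: [-0.9, -0.5, 0.2]
gripper_width: 11.9
grasp_force: 8.0
```

apply_moves(rows=[0.0,0,0,0.001,0,0.0,0,0,0,0,0.0,0,0,0,0])

```text
clock: 18.25
ee_pos: [578.7, 134.1, 54.7]
orientation: [3.142, 0.0, -0.117]
ft_force: [0.2, -0.0, -0.5]
gripper_width: 11.6
grasp_force: 8.0
```

apply_moves(rows=[0.0,0,0,0.001,0,0.0,0,0,0,0,0.0,0,0,0,0])

```text
clock: 18.55
ee_pos: [578.7, 134.1, 53.7]
orientation: [3.142, 0.0, -0.117]
ft_force: [0.5, 0.1, -0.4]
gripper_width: 11.4
grasp_force: 8.0
```

apply_moves(rows=[0.0,0,0,0.001,0,0.0,0,0,0,0,0.0,0,0,0,0])

```text
clock: 18.85
ee_pos: [578.7, 134.1, 52.7]
orientation: [-3.142, 0.0, -0.117]
ft_force: [-1.2, 0.3, -0.6]
gripper_width: 11.6
grasp_force: 8.0
```

apply_moves(rows=[0.0,0,0,0.001,0,0.0,0,0,0,0,0.0,0,0,0,0])

```text
clock: 19.15
ee_pos: [578.8, 134.1, 51.8]
orientation: [-3.142, -0.0, -0.117]
ft_force: [-0.8, -0.5, 0.3]
gripper_width: 11.7
grasp_force: 8.0
```

apply_moves(rows=[0.0,0,0,0.001,0,0.0,0,0,0,0,0.0,0,0,0,0])

```text
clock: 19.45
ee_pos: [579.1, 134.1, 51.5]
orientation: [-3.141, -0.001, -0.117]
ft_force: [-1.7, -1.2, 7.1]
gripper_width: 11.3
grasp_force: 8.0
```

apply_moves(rows=[0.0,0,0,0.001,0,0.0,0,0,0,0,0.0,0,0,0,0])

```text
clock: 19.75
ee_pos: [579.5, 134.1, 51.0]
orientation: [-3.141, -0.002, -0.117]
ft_force: [-1.1, -0.5, 10.4]
gripper_width: 11.6
grasp_force: 8.0
```

apply_moves(rows=[0.0,0,0,0.001,0,0.0,0,0,0,0,0.0,0,0,0,0])

```text
clock: 20.05
ee_pos: [579.7, 134.1, 50.2]
orientation: [-3.141, -0.003, -0.117]
ft_force: [-2.7, -2.4, 11.8]
gripper_width: 11.4
grasp_force: 8.0
```

```bash
python3 tilt.py s13
python3 - <<'E'
from h import *
s=cv2.imread('pics/s13.png');cv2.imwrite('pics/c8.png',crop(s,310,210,70,75,8))
E
```

```text
[579.66288778 134.07999753  50.21321837] 11.36604031643239 346.73379215832324 244.50885702137035
[[324, 229, 14, 6, 65], [333, 252, 26, 22, 321]]
0 [331.1 250.3] [358.6 274.9] tip [347.4 238.9]
0.2 [333.2 247.6] [359.5 270.9] tip [346.9 239.9]
0.4 [334.3 244.6] [360.6 266.1] tip [346.5 241. ]
0.7 [335.9 240. ] [363.2 257.9] tip [345.8 243.1]
```

Contact with the bench came at TCP z≈51.6. I'll ease the pressure, open a few mm so that the sensor stands flat on its own, and regrip.

apply_moves(rows=[0.0,0,0,-0.001,0,0.0,0,0,0,0,0.018,0,0,0,0,0.018,0,0,0,0,0.018,0,0,0,0,0.018,0,0,0,0])

```text
clock: 20.7
ee_pos: [578.6, 134.1, 49.5]
orientation: [3.142, 0.0, -0.117]
ft_force: [-0.4, 0.5, 0.9]
gripper_width: 18.3
grasp_force: 0.0
```

```bash
python3 tilt.py s14
python3 - <<'E'
from h import *
s=cv2.imread('pics/s14.png');cv2.imwrite('pics/c8.png',crop(s,305,195,80,90,6))
E
```

```text
[578.62517145 134.07893272  49.53812188] 18.346263560031332 346.803525579243 244.4366585395389
[[324, 229, 12, 6, 55], [333, 252, 26, 21, 320]]
0 [331.2 250.2] [358.6 274.8] tip [347.5 238.8]
0.2 [333.3 247.5] [359.6 270.8] tip [347.  239.8]
0.4 [334.4 244.6] [360.7 266. ] tip [346.5 241. ]
0.7 [336.  239.9] [363.3 257.9] tip [345.9 243. ]
```

View pics/c8.png

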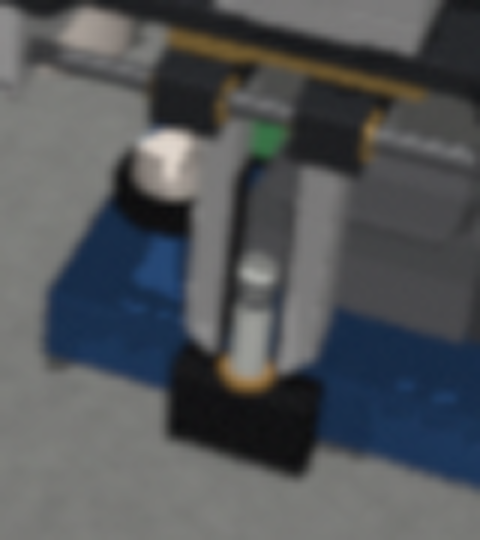

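The sensor stands upright on the bench, stem between the open fingers: tip at (348,239.6), front bottom corners (333.2,267.7) and (355.4,274.1).

Run:
```python
from h import *
np.set_printoptions(precision=1,suppress=True)
k=lambda x,y:[305+(x+.5)/6-.5,195+(y+.5)/6-.5]
L=lambda P:Ro.from_euler('z',.118).apply(P-np.array([513.2,162,0]))
for n,p,z in(('bl',(170,437),0),('br',(303,475),0),('tip',(258,268),77),('collar',(247,370),33),('cons bl',(48,362),0),('cons r',(476,482),0),('cons top l',(50,290),30),('cons top r',(476,405),30),('button',(170,150),48),('fingertip L',(198,345),38),('fingertip R',(300,370),38)):
    P=onz('scene',k(*p),z);print(n,P,'local',L(P))
print('tool',L(np.array([578.6,134.1,0])))
```

```text
bl [588.9 113.2   0. ] local [ 80.9 -39.6   0. ]
br [592.7 158.2   0. ] local [79.4  5.6  0. ]
tip [586.3 135.3  77. ] local [ 75.8 -17.9  77. ]
collar [585.  135.4  33. ] local [ 74.5 -18.   33. ]
cons bl [565.9  65.3   0. ] local [ 63.7 -89.8   0. ]
cons r [578.6 212.2   0. ] local [59.1 57.5  0. ]
cons top l [563.   64.1  30. ] local [ 61.  -91.4  30. ]
cons top r [575.5 207.6  30. ] local [56.5 52.6 30. ]
button [497.1  89.9  48. ] local [ -7.5 -73.5  48. ]
fingertip L [583.7 118.7  38. ] local [ 75.1 -34.7  38. ]
fingertip R [585.3 152.1  38. ] local [72.8 -1.3 38. ]
tool [ 68.2 -20.    0. ]
```

Stem is about 6 mm forward of the pad centre, since it slid in the pads while being righted. I'll recentre on it and regrip while it stands.

apply_moves(rows=[0.018,0.003,0,-0.004,0,0.018,0.003,0,0,0,0.018,0,0,0,0,0.0,0,0,0,0,0.0,0,0,0,0,0.0,0,0,0,0,0.0,0,0,0,0], newtons=9)

```text
clock: 21.45
ee_pos: [584.6, 133.4, 53.7]
orientation: [3.142, 0.0, -0.117]
ft_force: [-0.8, 0.7, -0.3]
gripper_width: 11.5
grasp_force: 9.0
```

apply_moves(rows=[0.0,0,0,-0.003,0,0.0,0,0,0,0,0.0,-0.001,0,0,0,0.0,0,0,0,0,0.0,0,0,0,0])

```text
clock: 21.95
ee_pos: [583.7, 133.5, 56.7]
orientation: [-3.142, 0.0, -0.117]
ft_force: [0.4, -0.5, -0.3]
gripper_width: 11.6
grasp_force: 9.0
```

apply_moves(rows=[0.0,-0.001,0,0,0,0.0,0,0,0,0,0.0,0,0,0,0])

```text
clock: 22.25
ee_pos: [582.7, 133.6, 56.7]
orientation: [-3.142, -0.0, -0.117]
ft_force: [0.1, -0.2, -0.4]
gripper_width: 11.7
grasp_force: 9.0
```

apply_moves(rows=[0.0,-0.001,0,0,0,0.0,0,0,0,0,0.0,0,0,0,0])

```text
clock: 22.55
ee_pos: [582.0, 133.7, 56.9]
orientation: [-3.141, -0.001, -0.117]
ft_force: [2.4, -0.7, -0.8]
gripper_width: 11.5
grasp_force: 9.0
```

```bash
python3 tilt.py s15
```

```text
[582.03036273 133.7169764   56.90763698] 11.493590690995868 346.6198025056448 242.57579983171948
[[324, 227, 13, 8, 75], [333, 250, 27, 22, 349]]
0 [330.9 248.5] [358.5 273.2] tip [347.3 236.9]
0.2 [333.  245.8] [359.5 269.2] tip [346.8 237.9]
0.4 [334.1 242.8] [360.6 264.4] tip [346.3 239.1]
0.7 [335.7 238.1] [363.2 256.2] tip [345.7 241.1]
```

Wall contact is found at tool x≈582.2, so the slot centre lies −74 mm in console x and +20 mm in console y from here. I'll lift and carry.

apply_moves(rows=[0.0,0.003,0,0,0,0.0,0,0,-0.025,0,0.0,0,0,-0.025,0,0.0,0,0,-0.025,0,0.0,-0.02,-0.005,0,0,0.0,-0.02,-0.005,0,0,0.0,-0.02,-0.005,0,0,0.0,-0.0164,-0.0054,0,0,0.0,0,0,0,0,0.0,0,0,0.007,0,0.0,0,0,0.003,0,0.0,0,0,0,0,0.0,0,0,0,0])

```text
clock: 23.9
ee_pos: [511.5, 162.3, 121.4]
orientation: [3.141, 0.001, -0.118]
ft_force: [0.2, 0.7, -0.7]
gripper_width: 11.6
grasp_force: 9.0
```

```bash
python3 tilt.py s16; python3 -c "
from h import *
print(arm.sense()['ft_force'])"
```

```text
[511.48803754 162.32956311 121.44326026] 11.609565750093788 371.07597549451043 197.18971536246445
[[357, 207, 25, 21, 331], [336, 220, 12, 14, 60]]
0 [354.5 204.9] [382.3 228.7] tip [372.  191.1]
0.2 [356.2 202.4] [383.2 225.3] tip [371.6 191.9]
0.4 [357.8 199.6] [384.1 221. ] tip [371.2 193. ]
0.7 [359.2 195. ] [385.9 213.4] tip [370.6 194.9]
[ 0.51563764 -0.71846391 -0.42369593]
```

apply_moves(rows=[0.0,0,0,0.003,0,0.0,0,0,0.003,0,0.0,0,0,0.003,0,0.0,0,0,0,0])

```text
clock: 24.35
ee_pos: [511.0, 162.5, 112.2]
orientation: [3.141, 0.001, -0.117]
ft_force: [-0.4, 0.6, -0.6]
gripper_width: 11.4
grasp_force: 9.0
```

apply_moves(rows=[0.0,0,0,0.003,0,0.0,0,0,0.003,0,0.0,0,0,0,0])

```text
clock: 24.65
ee_pos: [511.0, 162.5, 106.3]
orientation: [3.141, 0.001, -0.117]
ft_force: [0.0, -0.1, -0.5]
gripper_width: 11.9
grasp_force: 9.0
```

Already in the slot mouth (bottom at z≈53) with no force. I'll continue.

apply_moves(rows=[0.0,0,0,0.003,0,0.0,0,0,0.003,0,0.0,0,0,0.003,0,0.0,0,0,0,0])

```text
clock: 25.05
ee_pos: [511.0, 162.5, 97.2]
orientation: [3.141, 0.001, -0.117]
ft_force: [0.1, 1.1, -0.7]
gripper_width: 12.0
grasp_force: 9.0
```

apply_moves(rows=[0.0,0,0,0.003,0,0.0,0,0,0.003,0,0.0,0,0,0.003,0,0.0,0,0,0,0])

```text
clock: 25.45
ee_pos: [511.0, 162.5, 88.2]
orientation: [3.141, 0.001, -0.117]
ft_force: [0.0, -0.1, -1.2]
gripper_width: 12.0
grasp_force: 9.0
```

apply_moves(rows=[0.0,0,0,0.002,0,0.0,0,0,0.001,0,0.0,0,0,0,0])

```text
clock: 25.75
ee_pos: [511.2, 162.6, 85.6]
orientation: [3.142, 0.0, -0.117]
ft_force: [-0.5, 0.3, -1.0]
gripper_width: 11.9
grasp_force: 9.0
```

apply_moves(rows=[0.0,0,0,0.001,0,0.0,0,0,0,0,0.0,0,0,0,0])

```text
clock: 26.05
ee_pos: [511.2, 162.6, 84.7]
orientation: [-3.142, 0.0, -0.117]
ft_force: [0.1, 0.3, -1.4]
gripper_width: 11.7
grasp_force: 9.0
```

apply_moves(rows=[0.0,0,0,0.001,0,0.0,0,0,0,0,0.0,0,0,0,0])

```text
clock: 26.35
ee_pos: [511.2, 162.6, 83.7]
orientation: [3.142, 0.0, -0.117]
ft_force: [-1.4, -0.3, -0.4]
gripper_width: 11.8
grasp_force: 9.0
```

apply_moves(rows=[0.0,0,0,0.001,0,0.0,0,0,0,0,0.0,0,0,0,0])

```text
clock: 26.65
ee_pos: [511.7, 162.6, 83.4]
orientation: [-3.141, -0.001, -0.117]
ft_force: [-0.4, -0.6, 6.0]
gripper_width: 11.9
grasp_force: 9.0
```

Seated: floor contact at TCP z 83.5 with 6 N. I'll release, rise and go over the tab.

apply_moves(rows=[0.03,0,0,0,0,0.03,0,0,0,0,0.03,0,0,0,0,0.03,0,0,-0.02,0,0.03,0,0,-0.02,0,0.03,0,0,-0.025,0,0.03,0,-0.033,0,0,0.03,0,-0.033,0,0,0.03,0,-0.034,0,0,0.03,0,0,0,0,0.03,0,0,0.03,0,0.03,0,0,0.03,0,0.03,0,0,0,0,0.03,0,0,0,0])

```text
clock: 28.05
ee_pos: [523.1, 261.6, 88.3]
orientation: [3.141, 0.0, -0.118]
ft_force: [-0.2, -1.0, 0.9]
gripper_width: 29.8
grasp_force: 0.0
```

Run:
```python
from h import *
np.set_printoptions(precision=1,suppress=True)
e=arm.sense();print(e['ee_pos'],e['ft_force'])
s=arm.snapshot('scene')[:,:,::-1];cv2.imwrite('pics/s17.png',s)
P=[[511.1,162.6,107],[511.1,162.6,62],[502,158,62]];print(proj('scene',P))
g=cv2.cvtColor(s,cv2.COLOR_BGR2GRAY);print(g[195:232,362:384:1][:,::2])
```

```text
[523.1 261.6  88.3] [-0.2 -1.   0.9]
[[369.8 206.6]
 [367.2 224.7]
 [365.6 221.7]]
[[123 125 126 125 122 122 122 120 109 156 165]
 [126 126 127 127 125 123 124 120 110 142 148]
 [127 124 126 127 126 125 125 120 113 141 143]
 [125 122 124 125 125 125 124 119 119 140 141]
 [123 123 123 125 125 125 122 120 123 140 140]
 [122 123 123 124 125 125 124 121 126 140 139]
 [124 125 123 123 124 124 124 121 126 139 139]
 [123 125 124 123 123 123 122 119 129 139 138]
 [124 125 124 125 124 124 122 120 128 134 132]
 [124 124 124 125 126 126 124 122 121 118 118]
 [124 124 124 133 150 142 124 123 121 121 121]
 [125 123 124 158 197 179 131 122 121 124 123]
 [125 124 124 171 208 201 146 122 122 124 124]
 [126 125 122 155 200 199 147 123 124 124 123]
 [127 125 119 115 166 164 126 126 124 125 123]
 [127 124 118  90 112 112 113 125 126 125 124]
 [124 123 117  81  98  95 111 123 124 124 122]
 [123 122 116  87 102  93 112 123 123 123 121]
 [123 122 118 106 101  89 116 122 122 122 121]
 [123 121 119 119 110 103 121 123 122 123 121]
 [122 122 119 139 144 127 123 121 121 123 123]
 [116 119 119 147 156 131 122 122 121 123 122]
 [101 116 119 149 156 131 122 121 121 122 123]
 [102 111 118 150 156 131 123 122 120 122 123]
 [111 113 121 151 154 127 124 123 121 122 124]
 [110 114 124 153 152 120 119 118 120 122 122]
 [ 88 103 127 153 150 112 108 108 116 117 120]
 [ 50  82 130 154 148 103 107 111 109 107 112]
 [ 27  88 133 155 144 101 109 113 112  98  93]
 [ 27  93 137 154 144 101  97 107 110  90  81]
 [ 25  84 135 152 142 100  60  79  93  80  79]
 [ 26  61 116 136 131  80  30  43  56  63  78]
 [ 25  38  77 103 100  50  24  25  29  48  76]
 [ 47  30  41  60  58  31  24  25  24  45  70]
 [ 91  65  40  34  31  27  25  25  24  48  65]
 [117 107  79  61  35  26  27  27  24  53  61]
 [ 93 110 112 103  78  53  34  26  23  58  64]]
```

The stem tip is at (370.5,207), just as predicted for a seated upright sensor. Next, grip the tab and slide it home.

apply_moves(rows=[0.03,0,0,0.002,0,0.0,0,0,0,0,0.0,0,0,0,0,0.0,0,0,0,0,0.0,0,0,0,0,0.0,0,0.006,0,0,0.0,0,0.01,0,0,0.0,0,0.01,0,0,0.0,0,0.01,0,0,0.0,0,0.01,0,0,0.0,-0.0005,0.006,0,0,0.0,0,0,0,0,0.0,0,0,0,0], newtons=15)

```text
clock: 29.4
ee_pos: [516.2, 209.7, 86.2]
orientation: [-3.141, -0.0, -0.118]
ft_force: [-2.8, -0.3, 7.7]
gripper_width: 11.8
grasp_force: 15.0
```

apply_moves(rows=[0.0,0,0.002,0,0,0.0,0,0,0,0,0.0,0,0,0,0])

```text
clock: 29.7
ee_pos: [516.0, 207.9, 86.2]
orientation: [-3.141, -0.0, -0.117]
ft_force: [-2.7, -0.8, 8.3]
gripper_width: 12.0
grasp_force: 15.0
```

apply_moves(rows=[0.0,0,0.0015,0,0,0.0,0,0,0,0,0.0,0,0,0,0])

```text
clock: 30.0
ee_pos: [515.9, 206.9, 86.2]
orientation: [-3.141, -0.0, -0.117]
ft_force: [-3.6, 3.1, 6.4]
gripper_width: 11.8
grasp_force: 15.0
```

apply_moves(rows=[0.0,0,0.0015,0,0,0.0,0,0,0,0,0.0,0,0,0,0])

```text
clock: 30.3
ee_pos: [515.8, 206.7, 86.3]
orientation: [-3.138, -0.001, -0.117]
ft_force: [-1.1, 13.5, 3.2]
gripper_width: 12.4
grasp_force: 15.0
```

Home stop confirmed (54.7 mm back, force rose to 13.5 N). I'll relax, release and go above the button with fingers closed.

apply_moves(rows=[0.0,0,-0.0015,0,0,0.0,0,0,0,0,0.03,0,0,0,0,0.03,0,0,0,0,0.03,0,0,0,0,0.03,0,0,-0.02,0,0.03,0,0,-0.025,0,0.03,0,0,-0.025,0,0.0,0,0.029,0,0,0.0,0,0.029,0,0,0.0,0,0.029,0,0,0.0,0,0.029,0,0,0.0,0,0,0.03,0,0.0,0,0,0.03,0,0.0,0,0,0.018,0,0.0,0,0,0,0,0.0,0,0,0,0])

```text
clock: 32.0
ee_pos: [502.5, 91.6, 78.2]
orientation: [3.142, -0.0, -0.117]
ft_force: [0.5, 0.4, 1.4]
gripper_width: 0.8
grasp_force: 0.0
```

apply_moves(rows=[0.0,0,0,0.003,0,0.0,0,0,0,0,0.0,0,0,0,0])

```text
clock: 32.3
ee_pos: [502.6, 91.7, 75.3]
orientation: [-3.141, -0.001, -0.117]
ft_force: [0.8, -0.5, 0.1]
gripper_width: 0.6
grasp_force: 0.0
```

Fingertips are at z≈64. Descend to find the button.

apply_moves(rows=[0.0,0,0,0.004,0,0.0,0,0,0.004,0,0.0,0,0,0,0,0.0,0,0,0,0])

```text
clock: 32.7
ee_pos: [502.3, 91.6, 66.6]
orientation: [3.141, 0.0, -0.117]
ft_force: [0.2, -0.0, -0.3]
gripper_width: 0.5
grasp_force: 0.0
```

apply_moves(rows=[0.0,0,0,0.003,0,0.0,0,0,0,0,0.0,0,0,0,0])

```text
clock: 33.0
ee_pos: [502.3, 91.6, 63.7]
orientation: [3.142, 0.0, -0.117]
ft_force: [-0.1, -0.1, 0.0]
gripper_width: 0.3
grasp_force: 0.0
```

apply_moves(rows=[0.0,0,0,0.003,0,0.0,0,0,0,0,0.0,0,0,0,0])

```text
clock: 33.3
ee_pos: [502.5, 91.6, 60.9]
orientation: [-3.142, -0.0, -0.117]
ft_force: [0.4, 0.2, 3.1]
gripper_width: 0.6
grasp_force: 1.3
```

apply_moves(rows=[0.0,0,0,0.003,0,0.0,0,0,0,0,0.0,0,0,0,0])

```text
clock: 33.6
ee_pos: [502.6, 91.7, 57.9]
orientation: [-3.141, -0.0, -0.117]
ft_force: [0.5, -0.7, 4.3]
gripper_width: 0.6
grasp_force: 2.2
```

apply_moves(rows=[0.0,0,0,0.002,0,0.0,0,0,0,0,0.0,0,0,0,0])

```text
clock: 33.9
ee_pos: [502.7, 91.7, 57.0]
orientation: [-3.141, -0.001, -0.117]
ft_force: [-5.3, -1.0, 19.8]
gripper_width: 1.0
grasp_force: 9.6
```

apply_moves(rows=[0.0,0,0,0.0015,0,0.0,0,0,0,0,0.0,0,0,0,0])

```text
clock: 34.2
ee_pos: [502.9, 91.7, 56.6]
orientation: [-3.141, -0.002, -0.117]
ft_force: [-12.0, -2.3, 34.3]
gripper_width: 0.2
grasp_force: 17.7
```

Button bottomed out. I'll lift clear and move back so that a picture can be checked numerically.

apply_moves(rows=[0.0,0,0,-0.004,0,0.0,0,0,-0.01,0,0.0,0,0,-0.03,0,0.0,0,0,-0.04,0,0.0,0,0,-0.04,0,0.0,0,0.04,0,0,0.0,0,0.04,0,0,0.0,0,0.04,0,0,0.0,0,0.04,0,0,0.0,0,0,0,0,0.0,0,0,0,0])

```text
clock: 35.3
ee_pos: [483.4, -67.6, 178.2]
orientation: [-3.141, 0.001, -0.119]
ft_force: [-1.0, 1.4, -0.3]
gripper_width: 0.7
grasp_force: 0.0
```

Run:
```python
from h import *
np.set_printoptions(precision=1,suppress=True)
s,t=pair();s0,t0=cv2.imread('pics/scene0.png'),cv2.imread('pics/top0.png')
cv2.imwrite('pics/sf.png',s);cv2.imwrite('pics/tf.png',t)
for n,a,b,r in(('scene',s,s0,(315,170,120,115)),('scene rack',s,s0,(165,195,110,50)),('jar',s,s0,(298,165,34,45)),('wrench',s,s0,(235,280,70,80)),('top prog',t,t0,(145,165,105,80))):
    x,y,w,h=r; d=cv2.absdiff(a,b).max(2)[y:y+h,x:x+w]>45
    k,l,st,c=cv2.connectedComponentsWithStats(d.astype(np.uint8)); print(n,[(st[i]+[x,y,0,0,0]).tolist() for i in range(1,k) if st[i,4]>6])
g=cv2.cvtColor(s,cv2.COLOR_BGR2GRAY);m=cv2.inRange(g,185,255)[195:222,360:382];print('tip',cv2.connectedComponentsWithStats(m)[2:])
```

```text
scene [[329, 178, 6, 8, 16], [368, 206, 6, 4, 16], [315, 209, 7, 9, 33], [358, 221, 5, 2, 7], [367, 221, 5, 5, 16], [387, 222, 3, 8, 13], [393, 223, 4, 9, 12]]
scene rack [[258, 195, 9, 9, 33], [174, 200, 25, 18, 275]]
jar [[298, 174, 19, 15, 68], [329, 178, 3, 6, 8], [298, 199, 12, 11, 39]]
wrench []
top prog [[169, 198, 5, 13, 22], [205, 197, 2, 4, 7], [178, 200, 2, 8, 9], [191, 200, 20, 15, 153]]
tip (array([[  0,   0,  22,  27, 585],
       [  9,  11,   4,   3,   9]], dtype=int32), array([[10.5, 13. ],
       [10.7, 12.1]]))
```

The pictures show the tab slightly away from where it began, so I'll measure the shift.

Run:
```python
from h import *
t,t0,s,s0=[cv2.cvtColor(cv2.imread(f'pics/{n}.png'),cv2.COLOR_BGR2GRAY) for n in('tf','top0','sf','scene0')]
for r,(a,b) in(((165,190,25,25),(t0,t)),((383,208,20,24),(s0,s))):
    x,y,w,h=r
    for im in(a,b):
        m=cv2.inRange(im[y:y+h,x:x+w],0,55);k,l,st,c=cv2.connectedComponentsWithStats(m);i=1+np.argmax(st[1:,4]);print(c[i]+[x,y],st[i])
# keeper tips / plate right ends, top: bright columns rows
print('top row plate',t0[200,190:212],t[200,190:212]);print(t0[211,190:212],t[211,190:212])
print(onz('top',[175,201],100)-onz('top',[174,201],100))
```

```text
[172.20567376 199.17021277] [  0   2  14  16 141]
[172.89552239 199.23880597] [  0   2  15  16 134]
[392.79245283 221.95283019] [  6   6   9  18 106]
[391.83486239 221.57798165] [  5   5   9  18 109]
top row plate [190 187 144  71  69  89 104 105 117 148 169 169 184 202 179 110  65  75
  77  73  72  66] [203 207 226 241 238 206 152 112 124 158 181 185 199 218 221 183  97  73
  86  84  78  75]
[194 197 197 198 200 200 199 203 202 201 204 201 191 138  78  70  70  70
  70  72  98  93] [210 211 214 195 133 133 130 133 176 218 221 218 223 209 141  42  29  31
  30  30  77  98]
[-0.01231598 -2.11407833  0.        ]
```

Tab now sits about 1.5–2 mm further home than it started, so the keeper is fully home. The stem tip is at (370.7,207), inside the notch. The button is up, and the rack's short sensors and the wrench are unchanged.

```bash
python3 -c "
from workcell import arm
print(arm.sign_off())"
```

```text
the job is handed in; nothing more can be done
None
```

I handed the job in at about 35.5 s (limit 61 s): the long-stemmed sensor stands on the slot floor, the keeper is fully home around its stem, and the start button was pressed fully down and has come back up; on the way I stood the sensor on the bench and let go of it briefly to get it upright.

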